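# Fill an object cell from the amber bead dispenser

## Task

Pull the slide gate of the amber bead dispenser open so that all five amber beads drop into the glass object cell under its spout, then push the gate fully home until its catch has drawn it shut, and let go. Leave the cell where it stands, the green dispenser shut and the other things on the table undisturbed.

Things in the scene. Friction and masses are not known exactly. Their poses are not given: they have to be found in the camera images.
- amber_dispenser: Bead dispenser, amber rim band, five amber beads in a clear funnel; fixed. White foot 140 x 110 x 8 mm, centred 15 mm to +x of the origin (table height); the gate's tab is on its -x side, towards the robot. Rails at y +-44 mm, z 96-118 mm. Funnel axis x +20 mm: throat 62 mm across (z 113-148 mm) flaring to 120 mm at z 203 mm, clear spout z 66-101 mm.
- amber_dispenser_gate (a joint): Smoked slide gate under the amber funnel: 0 shut, 0.070 m fully open (hard stops), slides along the dispenser's -x; beads all fall at 0.060 m or more. Rubs with 2.5 N. Spring catch: pushing shut, a bump of 6 N (up to 15 N if met fast) resists from 11 to 5 mm open: push on through it; only in the last 2 mm does the catch draw it home, let go earlier it stays ajar. Opening takes about 7 N.
- amber_dispenser_tab (a point): Grip point of the amber brass tab, moves with the gate. Upright block 14 (x) x 16 (y) x 34 mm, z 110-144 mm; this point on its axis at z 130 mm, 70 mm to -x of the dispenser's origin when shut; tongue below 16 mm wide; 25 mm free each side along y. The flare hinders an upright gripper over the shut tab: lean 25 to 35 degrees, fingers pointing down and to the dispenser's +x, closing along its y.
- amber_dispenser_spout (a point): Centre of the lower mouth of the amber spout, 66 mm above the table.
- cell: Clear glass object cell, an open round cup 74 mm across, 40 mm high, wall 4 mm, floor 5 mm, loose, standing on the amber dispenser's foot right under the spout. Origin under its centre.
- green_dispenser: The same kind of dispenser with a green rim band and green beads, with its own cell: same size and layout, fixed, not to be used.
- green_dispenser_gate (a joint): Gate of the green dispenser, built like the amber one, 0 = shut; to be left shut.
- green_dispenser_tab (a point): Grip point of the green gate's brass pull tab.
- bead0_center (a point): Centre of an amber glass bead, 20 mm across, about 10 g; at the start in the amber funnel's throat, resting on the gate.
- bead1_center (a point): Centre of an amber glass bead, 20 mm across, about 10 g; at the start in the amber funnel's throat, resting on the gate.
- bead2_center (a point): Centre of an amber glass bead, 20 mm across, about 10 g; at the start in the amber funnel's throat, resting on the gate.
- bead3_center (a point): Centre of an amber glass bead, 20 mm across, about 10 g; at the start in the amber funnel's throat, resting on the gate.
- bead4_center (a point): Centre of an amber glass bead, 20 mm across, about 10 g; at the start in the amber funnel's throat, resting on the gate.
- end_cap: Bystander on the table: open copper end cap lying mouth up, 60 mm across, 22 mm high, origin under its centre.
- ferrule: Bystander on the table: nickel-plated ring standing on end, 48 mm across, 28 mm high, origin under its centre.
- prism: Bystander on the table: red glass triangular prism lying on the table along its own x, 90 mm long, 32 mm high, origin under its middle.
- barrel: Bystander on the table: eight-sided rosewood kaleidoscope barrel with brass bands lying along its own x, 160 mm long, 42 mm thick, origin under its middle.
- driver: Bystander on the table: screwdriver lying along its own x, 160 mm long, at most about 35 mm high, origin under it.
Mind the look-alikes: they are no part of the job. Leave any black, pink or yellow look-alike of the cell alone.

How it is judged (in metres and radians):
On the way, in this order (a step that is already met when the one before it is completed fails the run):
1. all five amber beads lie in the cell (horizontal distance between each of bead0_center, bead1_center, bead2_center, bead3_center, bead4_center and cell below 0.034 m and z of bead0_center in the frame of cell between 0.005 and 0.042 m and z of bead1_center in the frame of cell between 0.005 and 0.042 m and z of bead2_center in the frame of cell between 0.005 and 0.042 m and z of bead3_center in the frame of cell between 0.005 and 0.042 m and z of bead4_center in the frame of cell between 0.005 and 0.042 m), for 0.2 s.
2. the amber gate is pushed fully shut (value of joint amber_dispenser_gate below 0.0015 m), for 0.2 s.
At the end, for the whole second after the job is handed in: All five beads rest inside the cell, the amber gate is shut to within 1.5 mm, the cell stands upright within 10 mm of where it started, the green gate is shut to within 4 mm (all of step 1 and value of joint amber_dispenser_gate below 0.0015 m and distance of cell from where it was at the start of the episode below 0.01 m and angle between cell's own z axis and vertical below 0.1 rad and value of joint green_dispenser_gate below 0.004 m and linear speed of each of cell, bead0, bead1, bead2, bead3, bead4 below 0.05 m/s); the robot touches nothing.
It fails at once if the green gate is opened by more than 10 mm (value of joint green_dispenser_gate above 0.01 m).
It fails at once if the cell is tipped or shoved more than 20 mm (distance of cell from where it was at the start of the episode above 0.02 m or angle between cell's own z axis and vertical above 0.35 rad).
It fails at once if a bystander is shoved more than 25 mm (distance of any of end_cap, ferrule, prism, barrel, driver from where it was at the start of the episode above 0.025 m).
It also fails if it takes over 42 s, if anything falls off the work surface, if the arm or the gripper's body presses on something with over 40 N, if the wrist force passes 120 N, or if a joint passes its speed limit or range.

## Robot

A 6-joint arm with a two-finger parallel gripper is mounted at the origin on the work surface. World frame = base frame: x ahead of the robot, y to its left, z up, the work surface at z = 0. Lengths are in mm, angles in rad, forces in N, time in s.
With the tool pointing down it reaches from about 350 to 975 mm from the base axis. Payload 7.1 kg.
Tool frame: the origin (TCP) lies at the very end of the fingers, on their centre line; the grasp point (between the pads) lies ctrl.hold_point_z behind it (ctrl.hold_point_z is the distance from the TCP to the grasp point, in mm); z points along the fingers, y is the line along which they close (so a half turn about z gives the same grasp; the last joint's range is limited). The gripper opens to 88 mm and grips with 3 to 60 N. Pads are 20 mm wide; open, the fingers measure 115 mm over their backs; the gripper's body (75 mm by 178 mm) begins 61 mm behind the grasp point.
Start: joints at [1.164, 0.423, 1.63, -0, 1.089, -0.019], TCP at [236.313, 578.585, 222.675] pointing down, gripper open.
Joint ranges: [-3, 3], [-0.9, 2.11], [0.09, 2.58], [-1.31, 4.45], [0.11, 2.69], [-2.54, 2.54]. Speed limits (rad/s): [2.39, 2.39, 3.01, 3.14, 3.14, 3.14].

## Interface

Orientations are given as a rotation vector (axis times angle).
In Python, from workcell import ctrl gives the robot as it stands. The module is installed in compiled form; this text tells all that it offers.
- The arm moves only by the shell command python3 -m creep 'ROWS'. ROWS is JSON, a list of rows, each an object with "translation": the shift along the tool's x, y, z in mm, a list of three; "angular": the turn, a rotation vector about the tool's x, y, z in rad, a list of three; "jaw": the opening, from 0 (shut) to 1 (fully open). A call has exactly 8 rows; each row is the pose to reach, as a shift and turn from the pose commanded when the call began, along the tool's axes at that moment; what a row does not reach only later rows make up. A row lasts 1/8 s, in which the tool goes at most 62.5 mm and 10.7 degrees, less where a joint would pass 70% of its speed; a pose out of reach is approached as far as the arm can. A call with a gripper value outside its range is refused whole. The fingers move at their own pace and stop on an object; the grip force is fixed at half the most. Time passes only in rows, so rows that repeat a pose let the fingers close, or fill a call up. It gives the time, the measured TCP pose, the force, the opening and the grip force at its end, in the units of the state.
- ctrl.get_obs(): the state, without advancing time (a new reading comes with each control period).
- ctrl.get_image(name): name is "scene" or "top" or "wrist"; returns the picture (480x640x3 uint8, red, green, blue); there is no depth.
- ctrl.camera_info(name): a dict with "camera_matrix" (3x3 intrinsics, pixels), "distortion" ([k1, k2, p1, p2, k3] as OpenCV has them; the pictures are not rectified), "world_from_camera" (4x4, takes a point from camera to world coordinates). Camera axes: x right, y up, looking along -z (the intrinsics and any distortion apply to the point x, -y, -z); pixel columns grow to the right and rows downward; lengths in mm; the calibration is good to about 2 mm. A picture is of the moment at which its call begins: read the wrist's pose just before it. camera_info takes no time and is no camera call; for the wrist camera it gives the pose at the moment of the call.
- ctrl.close_job(): hands the job in; it is judged then, once.
Trained networks look in the newest picture that a camera, given by its name, has taken for a name from the list of things; names that differ only in an ending like _2 or _b are one class to them, and where a whole thing is asked for, a point or a joint stands for the part that bears it (a point fixed in the world has none). Each returns a list of dicts, best first, with "score" (0 to 1); they miss things now and then, are a little off and sometimes report something else, mostly with a low value. They report only what shows in the picture. A call takes as long as a camera call. They do not tell look-alikes from the thing itself.
- ctrl.look_for(camera, label): "rect" ([left, top, right, bottom] in pixels, round what is visible of it).
The state is a dict: "t": time; "qpos": joint angles; "qvel": joint speeds; "joint_torque": joint torques, N m; "ee_pos": TCP position; "orientation": TCP orientation; "ft_force": force on the tool from outside, world axes, zero at the start; "moment": the same for the moment, N m; "width": finger opening in mm; "grasp_force": force on a finger pad.
Only numpy, scipy, OpenCV 4.12 (cv2) and the standard library are available. Lean on these libraries where they do the work, as an engineer would, in place of code of your own. Each camera call takes 0.05 s, during which the arm holds its last target. There are 200 camera calls.

## Working session

There is one attempt and no reset: what is moved stays moved. The work goes in short steps, Python scripts to look and compute and a shell command to move; the robot and the scene stay as the last step left them, time stands still between calls to the robot, and variables do not carry over. Pictures are saved under pics/ and viewed, at most 10 in all, crops included, and the job is handed in when it is done.

```bash
mkdir -p pics; python3 - <<'E'
from workcell import ctrl
import cv2
o=ctrl.get_obs();print(o,ctrl.hold_point_z)
for c in("scene","top"):
    im=ctrl.get_image(c);cv2.imwrite(f"pics/{c}0.png",im[:,:,::-1])
    for l in("amber_dispenser","amber_dispenser_tab","cell"):
        print(c,l,[(round(d['score'],2),[round(v) for v in d['rect']]) for d in ctrl.look_for(c,l)[:4]])
    i=ctrl.camera_info(c);print(i)
E
```

```text
{'t': 0.0, 'qpos': array([ 1.16399900e+00,  4.23802250e-01,  1.63069075e+00, -5.13082454e-05,
        1.08857357e+00, -1.89870427e-02]), 'qvel': array([-3.13933513e-03, -2.07091799e-03, -1.04719381e-03,  7.26581829e-05,
        1.09047895e-03, -9.14844153e-04]), 'joint_torque': array([ 3.84938903e-03, -5.44600439e+01, -2.73683435e+01,  6.45741122e-02,
        2.25969264e-02, -7.75971262e-05]), 'ee_pos': array([236.11599091, 578.09058945, 221.92548805]), 'orientation': array([-6.05272421e-01, -3.08246118e+00,  2.27783315e-03]), 'ft_force': array([-1.08521273, -0.11013503,  0.23905581]), 'moment': array([ 0.02336806, -0.01568028,  0.05905573]), 'grasp_force': 0.0, 'width': 87.83745247849045} 18.700000000000003
scene amber_dispenser [(0.84, [353, 229, 418, 349])]
scene amber_dispenser_tab [(0.66, [365, 289, 400, 299])]
scene cell [(0.83, [292, 304, 326, 337]), (0.81, [334, 247, 364, 278]), (0.8, [428, 332, 467, 359]), (0.64, [361, 301, 397, 332])]
{'camera_matrix': array([[553.60268837,   0.        , 314.93361911],
       [  0.        , 553.60268837, 236.04753208],
       [  0.        ,
[... 606 characters left out ...]
 162, 213, 186]), (0.87, [291, 164, 320, 195]), (0.7, [294, 211, 323, 237])]
{'camera_matrix': array([[463.71845424,   0.        , 323.05911208],
       [  0.        , 463.71845424, 246.190115  ],
       [  0.        ,   0.        ,   1.        ]]), 'distortion': array([-0.05666015,  0.        ,  0.        ,  0.        ,  0.        ]), 'world_from_camera': array([[-2.44205348e-02,  9.98013485e-01, -5.80751344e-02,
         4.40678708e+02],
       [-9.99456404e-01, -2.30862945e-02,  2.35354888e-02,
         1.13913625e+01],
       [ 2.21479955e-02,  5.86183142e-02,  9.98034749e-01,
         1.23891851e+03],
       [ 0.00000000e+00,  0.00000000e+00,  0.00000000e+00,
         1.00000000e+00]])}
```

View pics/scene0.png

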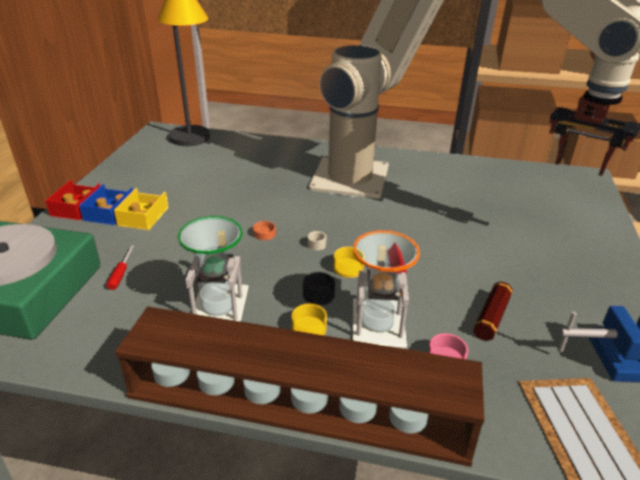

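```bash
python3 -c "
import cv2
i=cv2.imread('pics/top0.png');cv2.imwrite('pics/top0c.png',cv2.resize(i[120:270,150:350],None,fx=4,fy=4,interpolation=cv2.INTER_CUBIC))"
```

```text
(no output)
```

View pics/top0c.png

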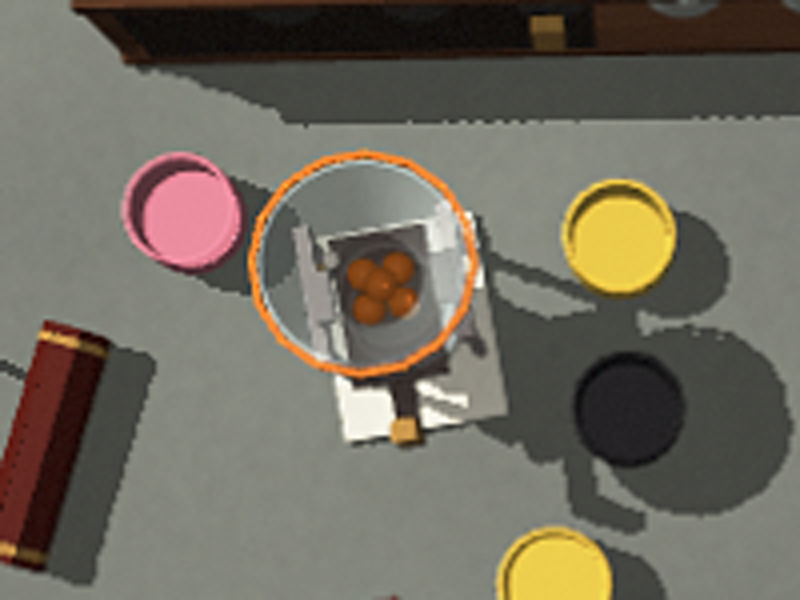

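The scene picture shows the amber dispenser at about (385,290) and the green one at (212,265). In the top crop the brass tab top is at crop (407,428), the rim centre at (364,263), and the foot's front corners at (347,443) and (506,410).

```bash
cat > h.py <<'E'
from workcell import ctrl
import cv2,numpy as np
from scipy.spatial.transform import Rotation as R
def ray(c,uv,z,info=None):
    i=info or ctrl.camera_info(c);T=i['world_from_camera']
    p=cv2.undistortPoints(np.array([[uv]],float),i['camera_matrix'],i['distortion'])[0,0]
    d=T[:3,:3]@np.array([p[0],-p[1],-1]);o=T[:3,3]
    return o+d*(z-o[2])/d[2]
def proj(c,P,info=None):
    i=info or ctrl.camera_info(c);T=i['world_from_camera']
    q=(np.array(P)-T[:3,3])@T[:3,:3]*[1,-1,-1]
    return cv2.projectPoints(q.reshape(-1,1,3),np.zeros(3),np.zeros(3),i['camera_matrix'],i['distortion'])[0].reshape(-1,2)
def plan(hold,yaw,lean):
    "tool move from now: z down & leaning to +x of dispenser, closing along y"
    o=ctrl.get_obs();Rc=R.from_rotvec(o['orientation'])
    z=np.array([np.sin(lean)*np.cos(yaw),np.sin(lean)*np.sin(yaw),-np.cos(lean)])
    out=[]
    for s in(1,-1):
        y=s*np.array([-np.sin(yaw),np.cos(yaw),0]);x=np.cross(y,z)
        Rg=R.from_matrix(np.c_[x,y,z]);tcp=np.array(hold)+z*ctrl.hold_point_z
        out.append((np.round(Rc.inv().apply(tcp-o['ee_pos']),1),np.round((Rc.inv()*Rg).as_rotvec(),3),tcp.round(1)))
    return out
E
python3 - <<'E'
from h import *
f=lambda u,v,z:ray("top",(150+(u+.5)/4-.5,120+(v+.5)/4-.5),z)
tab=f(407,428,144);rim=f(364,263,203);a=f(347,443,8);b=f(506,410,8);bd=f(381,287,125)
print(tab,rim,a,b,bd)
d=rim-tab;yaw=np.arctan2(d[1],d[0]);e=a-b;print(yaw,np.hypot(d[0],d[1]),np.arctan2(-e[0],e[1]),np.hypot(*e[:2]))
u=np.array([np.cos(yaw),np.sin(yaw),0])
# foot front mid to rim ->75 mm
print(np.linalg.norm(((a+b)/2-rim)[:2]))
for back in(0,60):print(plan(np.r_[tab[:2],130]-back*u,yaw,np.radians(30)))
im=ctrl.get_image("top")
for l in("prism","driver","ferrule","end_cap","barrel"):
    r=ctrl.look_for("top",l)[:1]
    for d in r:
        q=d['rect'];print(l,d['score'],ray("top",((q[0]+q[2])/2,(q[1]+q[3])/2),15).round())
E
```

```text
[554.69338124 154.11209738 144.        ] [642.47033828 169.33555159 203.        ] [559.75703347 211.86096437   8.        ] [579.3924693  105.81457401   8.        ] [642.74165381 171.11459685 125.        ]
0.17172519373033596 89.08730406458069 0.1830854294201751 107.84890935625913
73.64760705218613
[(array([-463.2, -267.4,  108.8]), array([-0.147, -0.51 , -0.547]), array([563.9, 155.7, 113.8])), (array([-463.2, -267.4,  108.8]), array([-0.672,  0.193,  2.506]), array([563.9, 155.7, 113.8]))]
[(array([-412.3, -299.3,  108.8]), array([-0.147, -0.51 , -0.547]), array([504.8, 145.5, 113.8])), (array([-412.3, -299.3,  108.8]), array([-0.672,  0.193,  2.506]), array([504.8, 145.5, 113.8]))]
prism 0.82 [415. 186.  15.]
driver 0.81 [ 598. -446.   15.]
end_cap 0.69 [ 367. -169.   15.]
barrel 0.87 [563. 413.  15.]
```

```bash
python3 - <<'E'
from h import *
yaw,l=.178,np.radians(30)
z=np.array([np.sin(l)*np.cos(yaw),np.sin(l)*np.sin(yaw),-np.cos(l)])
print(plan(np.array([554,154,130])-90*z,yaw,l)[0])
E
```

```text
(array([-424.6, -292.1,   31. ]), array([-0.148, -0.509, -0.553]), array([518.9, 147.7, 191.7]))
```

```bash
python3 -m creep '[{"translation":[-52,-36,0],"angular":[-0.02,-0.06,-0.07],"jaw":0.35},{"translation":[-106,-73,0],"angular":[-0.04,-0.13,-0.14],"jaw":0.35},{"translation":[-159,-110,5],"angular":[-0.055,-0.19,-0.207],"jaw":0.35},{"translation":[-212,-146,10],"angular":[-0.074,-0.255,-0.276],"jaw":0.35},{"translation":[-265,-183,15],"angular":[-0.092,-0.318,-0.345],"jaw":0.35},{"translation":[-318,-219,20],"angular":[-0.111,-0.382,-0.415],"jaw":0.35},{"translation":[-371,-255,25],"angular":[-0.13,-0.445,-0.484],"jaw":0.35},{"translation":[-424,-292,31],"angular":[-0.148,-0.509,-0.553],"jaw":0.35}]'
python3 - <<'E'
from h import *
o=ctrl.get_obs();print(o['t'],o['ee_pos'],o['width'],o['qpos'].round(2),o['ft_force'])
yaw,l=.178,np.radians(30)
print(plan([554,154,130],yaw,l)[0])
E
```

```text
t: 1.7
ee_pos: [508.4, 163.9, 194.0]
orientation: [-0.231, 2.611, 0.063]
ft_force: [0.1, 0.9, -0.4]
width: 30.8
grasp_force: 0.0
1.7 [508.44757439 163.87756215 193.97813113] 30.786207117437414 [ 0.33  0.18  2.2  -0.31  0.26 -1.14] [ 0.10590856  0.94652907 -0.40488969]
(array([ -5.6, -17.8,  95.6]), array([ 0.   , -0.002, -0.002]), array([563.2, 155.7, 113.8]))
```

```bash
python3 - <<'E'
from h import *
im=ctrl.get_image("wrist");i=ctrl.camera_info("wrist")
im=ctrl.get_image("wrist");i=ctrl.camera_info("wrist")
o=ctrl.get_obs();print(o['t'],o['ee_pos'],o['qvel'].round(3))
yaw,l=.178,np.radians(30)
print(plan([554,154,130],yaw,l)[0])
for P in([554,154,144],[554,154,110]):
    q=proj("wrist",[P],i)[0];print(q);cv2.circle(im,tuple(int(v) for v in q.round()),3,(0,255,255),-1)
c=im
cv2.imwrite("pics/w1.png",c[:,:,::-1])
print([(d['score'],d['rect']) for d in ctrl.look_for("wrist","amber_dispenser_tab")[:3]])
E
```

```text
1.8 [508.32586586 160.11657795 192.54178219] [ 0.102 -0.008 -0.026 -0.046  0.077  0.241]
(array([ -7.4, -13.7,  94.8]), array([-0.004, -0.006, -0.008]), array([563.2, 155.7, 113.8]))
[294.53189658 287.26687019]
[296.66805826 243.81771011]
[(0.55, [261.1, 222.9, 347.5, 309.9]), (0.24, [504.0, 133.6, 640.0, 278.6])]
```

View pics/w1.png

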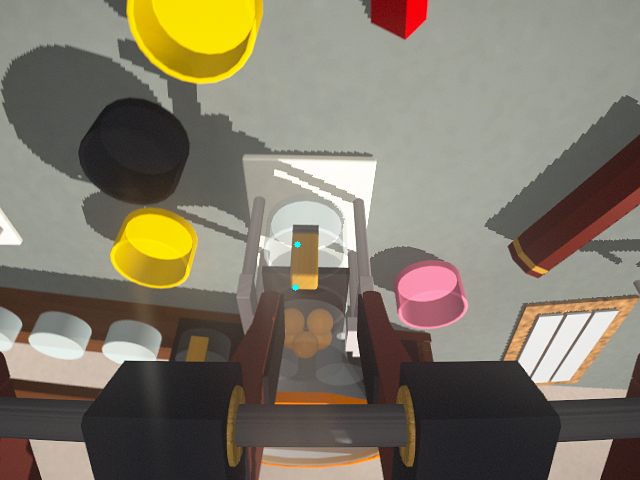

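The wrist view shows the tab at x≈292–318, y≈230–290, between the fingers. The arm is still settling, so I'll let it come to rest and measure again.

```bash
python3 -m creep '[{"translation":[0,0,0],"angular":[0,0,0],"jaw":0.35},{"translation":[0,0,0],"angular":[0,0,0],"jaw":0.35},{"translation":[0,0,0],"angular":[0,0,0],"jaw":0.35},{"translation":[0,0,0],"angular":[0,0,0],"jaw":0.35},{"translation":[0,0,0],"angular":[0,0,0],"jaw":0.35},{"translation":[0,0,0],"angular":[0,0,0],"jaw":0.35},{"translation":[0,0,0],"angular":[0,0,0],"jaw":0.35},{"translation":[0,0,0],"angular":[0,0,0],"jaw":0.35}]'
python3 - <<'E'
from h import *
i=ctrl.camera_info("wrist");im=ctrl.get_image("wrist")
o=ctrl.get_obs();print(o['t'],o['ee_pos'],o['orientation'],o['qvel'].round(3))
yaw,l=.178,np.radians(30)
print(plan([554,154,130],yaw,l)[0])
for P in([554,154,144],[554,154,110]):
    q=proj("wrist",[P],i)[0];print(q);cv2.circle(im,tuple(int(v) for v in q.round()),1,(0,255,255),-1)
cv2.imwrite("pics/w2.png",cv2.resize(im[180:330,220:420,::-1],None,fx=4,fy=4,interpolation=cv2.INTER_CUBIC))
E
```

```text
t: 2.85
ee_pos: [507.4, 165.4, 193.3]
orientation: [-0.227, 2.616, 0.064]
ft_force: [-0.1, -0.2, 0.3]
width: 31.1
grasp_force: 0.0
2.9 [507.39992192 165.40065926 193.3252905 ] [-0.22720155  2.615501    0.06378953] [-0.     0.    -0.     0.001  0.    -0.001]
(array([ -7. , -19.5,  95.4]), array([ 0.   , -0.006, -0.005]), array([563.2, 155.7, 113.8]))
[284.74794192 286.15036795]
[287.60034956 242.86250674]
```

View pics/w2.png

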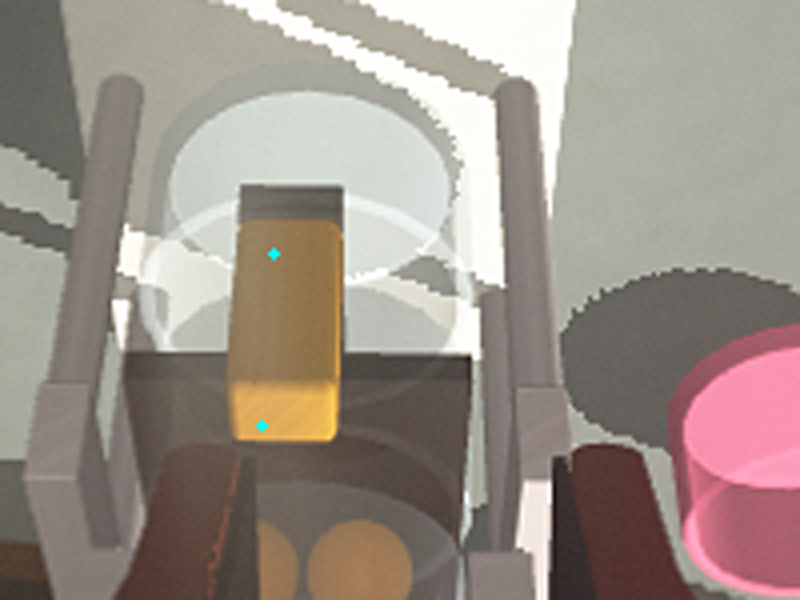

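The crop shows the tab's top face centred at crop (286,411), with the rails at about crop x 90 and 525. The tab is about 6 px to the right of my projection.

```bash
python3 - <<'E'
from h import *
t=ray("wrist",(291.1,282.4),144);print(t)
yaw,l=.178,np.radians(30)
h=np.r_[t[:2],130]
u=np.array([np.cos(yaw),np.sin(yaw),0])
print(plan(h,yaw,l)[0])
E
```

```text
[549.84729421 157.17358509 144.        ]
(array([ -3.9, -15.6,  93.7]), array([ 0.   , -0.006, -0.005]), array([559. , 158.8, 113.8]))
```

```bash
python3 -m creep '[{"translation":[-4,-17,0],"angular":[0,-0.006,-0.005],"jaw":0.35},{"translation":[-4.5,-17,20],"angular":[0,-0.006,-0.005],"jaw":0.35},{"translation":[-4.5,-17,40],"angular":[0,-0.006,-0.005],"jaw":0.35},{"translation":[-4.5,-17,60],"angular":[0,-0.006,-0.005],"jaw":0.35},{"translation":[-4.5,-17,75],"angular":[0,-0.006,-0.005],"jaw":0.35},{"translation":[-4.5,-17,86],"angular":[0,-0.006,-0.005],"jaw":0.35},{"translation":[-4.5,-17,94],"angular":[0,-0.006,-0.005],"jaw":0.35},{"translation":[-4.5,-17,94],"angular":[0,-0.006,-0.005],"jaw":0.35}]'
python3 - <<'E'
from h import *
i=ctrl.camera_info("wrist");im=ctrl.get_image("wrist")
o=ctrl.get_obs();print(o['ee_pos'],o['ft_force'])
cv2.imwrite("pics/w3.png",cv2.resize(im[180:405,170:470,::-1],None,fx=2.6,fy=2.6))
E
```

```text
t: 3.9
ee_pos: [561.4, 159.7, 118.1]
orientation: [-0.233, 2.617, 0.055]
ft_force: [-0.2, -0.8, 0.4]
width: 30.9
grasp_force: 0.0
[561.20829407 159.65896207 118.23741283] [0.03896334 0.33820858 0.51787533]
```

View pics/w3.png

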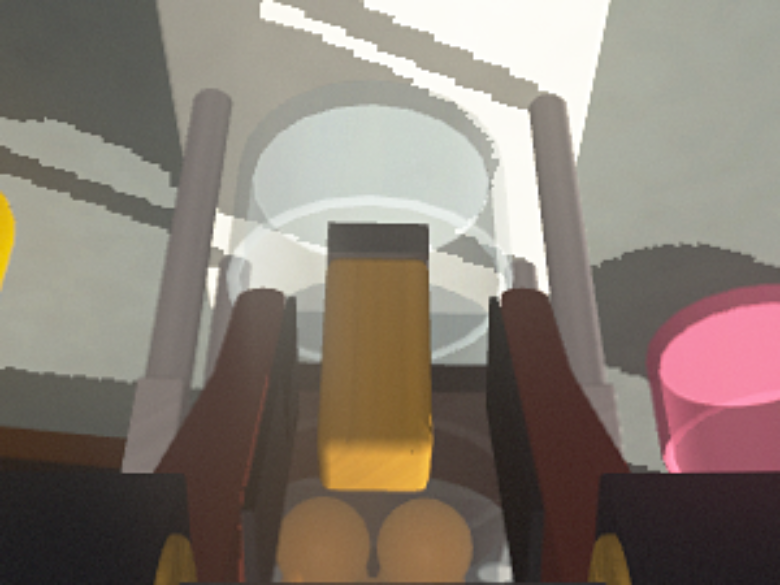

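The fingers straddle the tab (centre ≈378, against a jaw centre of ≈391 in the crop), about 2 mm off. I'll correct that and close.

```bash
python3 -m creep '[{"translation":[0,-2,3],"angular":[0,0,0],"jaw":0.35},{"translation":[0,-2,3],"angular":[0,0,0],"jaw":0.35},{"translation":[0,-2,3],"angular":[0,0,0],"jaw":0},{"translation":[0,-2,3],"angular":[0,0,0],"jaw":0},{"translation":[0,-2,3],"angular":[0,0,0],"jaw":0},{"translation":[0,-2,3],"angular":[0,0,0],"jaw":0},{"translation":[0,-2,3],"angular":[0,0,0],"jaw":0},{"translation":[0,-2,3],"angular":[0,0,0],"jaw":0}]'
python3 - <<'E'
from h import *
o=ctrl.get_obs();Rc=R.from_rotvec(o['orientation']);u=np.array([np.cos(.178),np.sin(.178),0])
print(o['moment'],o['width'],Rc.inv().apply(-u*72), Rc.as_matrix().round(3))
E
```

```text
t: 4.95
ee_pos: [563.4, 157.6, 116.8]
orientation: [-0.23, 2.619, 0.052]
ft_force: [1.1, -5.1, 1.0]
width: 16.0
grasp_force: 30.0
[-0.51560649  0.01156087 -0.57135146] 15.959832169948077 [ 62.70220444  -0.30379116 -35.38843411] [[-0.857 -0.173  0.485]
 [-0.153  0.985  0.08 ]
 [-0.492 -0.006 -0.871]]
```

```bash
python3 -m creep '[{"translation":[7,-0.6,-4],"angular":[0,0,0],"jaw":0},{"translation":[16,-0.7,-9],"angular":[0,0,0],"jaw":0},{"translation":[26,-0.8,-14.7],"angular":[0,0,0],"jaw":0},{"translation":[36,-0.8,-20.3],"angular":[0,0,0],"jaw":0},{"translation":[46,-0.8,-26],"angular":[0,0,0],"jaw":0},{"translation":[54,-0.8,-30.5],"angular":[0,0,0],"jaw":0},{"translation":[59,-0.8,-33.3],"angular":[0,0,0],"jaw":0},{"translation":[59,-0.8,-33.3],"angular":[0,0,0],"jaw":0}]'
python3 - <<'E'
from h import *
im=ctrl.get_image("wrist");im2=ctrl.get_image("scene")
o=ctrl.get_obs();print(o['ee_pos'],o['ft_force'],o['width'])
a=cv2.resize(im[180:380,200:450,::-1],(500,400));b=cv2.resize(im2[220:360,330:440,::-1],(300,382));b=cv2.copyMakeBorder(b,0,18,0,0,0)
cv2.imwrite("pics/w4.png",np.hstack([a,b]))
E
```

```text
t: 5.95
ee_pos: [494.1, 146.8, 119.2]
orientation: [-0.224, 2.636, 0.024]
ft_force: [10.1, -12.9, -29.0]
width: 16.0
grasp_force: 29.9
[494.05790351 146.72699445 119.15137011] [ 11.35198936 -10.84977675 -28.87451401] 15.830244982937614
```

View pics/w4.png

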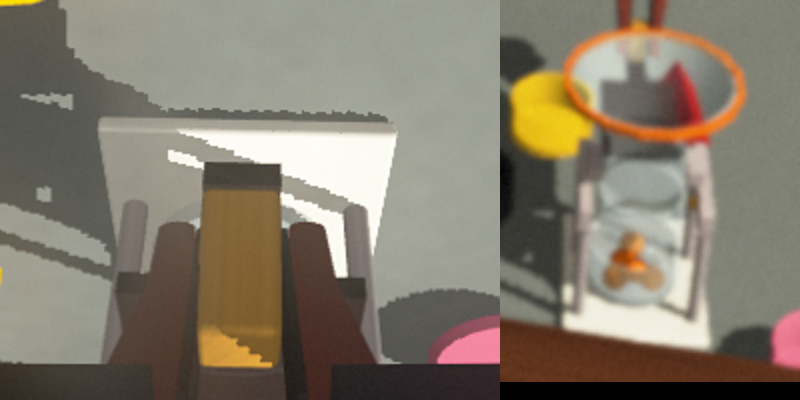

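Gate open; the beads are clustered in the cell and the funnel is empty. I'll reverse the motion with a few millimetres of overshoot, slowly through the catch.

```bash
python3 -m creep '[{"translation":[-4,0,4],"angular":[0,0,0],"jaw":0},{"translation":[-12,0.2,8],"angular":[0,0,0],"jaw":0},{"translation":[-22,0.3,13],"angular":[0,0,0],"jaw":0},{"translation":[-32,0.4,18.5],"angular":[0,0,0],"jaw":0},{"translation":[-40,0.5,23],"angular":[0,0,0],"jaw":0},{"translation":[-46,0.6,26.2],"angular":[0,0,0],"jaw":0},{"translation":[-50,0.7,28.4],"angular":[0,0,0],"jaw":0},{"translation":[-53,0.8,30],"angular":[0,0,0],"jaw":0}]'
python3 -m creep '[{"translation":[-2,0,1],"angular":[0,0,0],"jaw":0},{"translation":[-4,0,2],"angular":[0,0,0],"jaw":0},{"translation":[-6,0,3],"angular":[0,0,0],"jaw":0},{"translation":[-8,0,4.2],"angular":[0,0,0],"jaw":0},{"translation":[-9.5,0,5],"angular":[0,0,0],"jaw":0},{"translation":[-9.5,0,5],"angular":[0,0,0],"jaw":0},{"translation":[-9.5,0,5],"angular":[0,0,0],"jaw":0},{"translation":[-9.5,0,5],"angular":[0,0,0],"jaw":0}]'
```

```text
t: 7.05
ee_pos: [552.5, 156.1, 118.7]
orientation: [-0.222, 2.639, 0.023]
ft_force: [-12.6, -24.5, 8.6]
width: 15.9
grasp_force: 30.0
t: 8.05
ee_pos: [563.6, 158.0, 119.1]
orientation: [-0.222, 2.638, 0.024]
ft_force: [1.3, -23.8, -5.7]
width: 16.2
grasp_force: 30.0
```

```bash
python3 -m creep '[{"translation":[-1,-1,0.5],"angular":[0,0,0],"jaw":0},{"translation":[-2,-1.5,1],"angular":[0,0,0],"jaw":0},{"translation":[-3,-2,1.5],"angular":[0,0,0],"jaw":0},{"translation":[-3,-2,1.5],"angular":[0,0,0],"jaw":0},{"translation":[-3,-2,1.5],"angular":[0,0,0],"jaw":0},{"translation":[-3,-2,1.5],"angular":[0,0,0],"jaw":0},{"translation":[-3,-2,1.5],"angular":[0,0,0],"jaw":0},{"translation":[-3,-2,1.5],"angular":[0,0,0],"jaw":0}]'
```

```text
t: 9.05
ee_pos: [564.0, 157.6, 119.0]
orientation: [-0.225, 2.641, 0.025]
ft_force: [-22.8, -13.5, 12.5]
width: 16.2
grasp_force: 30.0
```

The hard stop is felt (force rose by 24 N over 0.4 mm of motion), so the gate is shut. Next I'll ease off, open partway and back out along the fingers.

```bash
python3 -m creep '[{"translation":[1.5,-0.7,-0.8],"angular":[0,0,0],"jaw":0},{"translation":[1.5,-0.7,-0.8],"angular":[0,0,0],"jaw":0.35},{"translation":[1.5,-0.7,-0.8],"angular":[0,0,0],"jaw":0.35},{"translation":[1.5,-0.7,-0.8],"angular":[0,0,0],"jaw":0.35},{"translation":[1.5,-0.7,-0.8],"angular":[0,0,0],"jaw":0.35},{"translation":[1.5,-0.7,-10],"angular":[0,0,0],"jaw":0.35},{"translation":[1.5,-0.7,-25],"angular":[0,0,0],"jaw":0.35},{"translation":[1.5,-0.7,-40],"angular":[0,0,0],"jaw":0.35}]'
python3 -m creep '[{"translation":[0,0,-15],"angular":[0,0,0],"jaw":0.35},{"translation":[0,0,-30],"angular":[0,0,0],"jaw":0.35},{"translation":[0,0,-50],"angular":[0,0,0],"jaw":0.35},{"translation":[0,0,-60],"angular":[0,0,0],"jaw":0.35},{"translation":[0,0,-60],"angular":[0,0,0],"jaw":0.35},{"translation":[0,0,-60],"angular":[0,0,0],"jaw":0.35},{"translation":[0,0,-60],"angular":[0,0,0],"jaw":0.35},{"translation":[0,0,-60],"angular":[0,0,0],"jaw":0.35}]'
python3 - <<'E'
from h import *
i=ctrl.camera_info("wrist");im=ctrl.get_image("wrist");im2=ctrl.get_image("scene");im3=ctrl.get_image("top")
a=cv2.resize(im[180:330,220:420,::-1],(400,300));b=cv2.resize(im2[220:360,330:440,::-1],(400,509));t=cv2.resize(im3[145:238,198:290,::-1],(400,400))
c=np.zeros((600,800,3),np.uint8)
c[:300,:400]=a;c[:509,400:]=b;c[300:,:400]=t[100:]
cv2.imwrite("pics/w5.png",c)
E
```

```text
t: 10.05
ee_pos: [550.7, 158.5, 157.3]
orientation: [-0.228, 2.626, 0.035]
ft_force: [-0.7, 0.1, 0.5]
width: 30.8
grasp_force: 0.0
t: 11.05
ee_pos: [522.0, 154.4, 208.8]
orientation: [-0.228, 2.627, 0.034]
ft_force: [0.3, -0.8, -0.6]
width: 31.0
grasp_force: 0.0
```

View pics/w5.png

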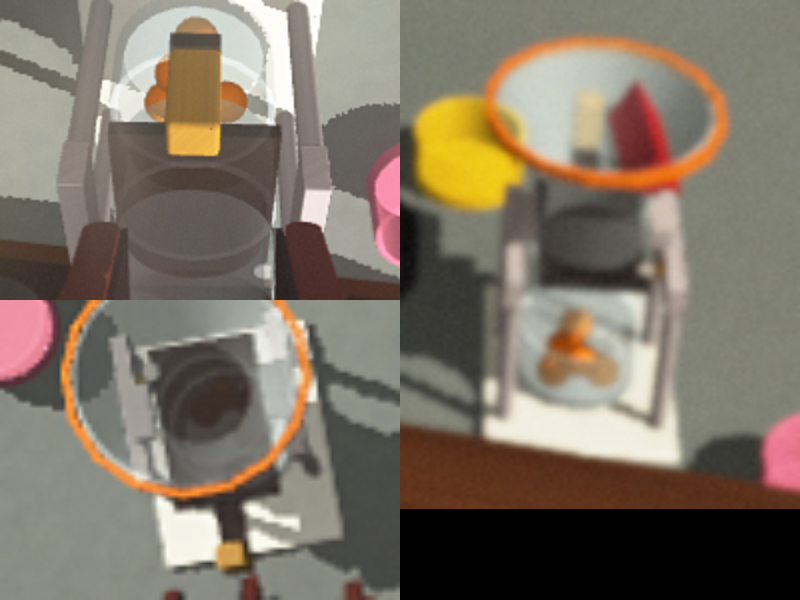

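The gate is back at its start position: the tab is at top pixel ≈(251,226), against (252,227) at first. The funnel is empty, the beads are in the cell and the gripper is clear. I'm handing it in.

```bash
python3 -c "
from workcell import ctrl
print(ctrl.close_job())"
```

```text
the job is handed in; nothing more can be done
None
```

I opened the amber gate so the beads dropped into the cell, pushed it back to its hard stop, let go, and handed the job in at about 11 s; the pictures show the funnel empty and the tab back where it started, though I couldn't count all five beads one by one and no verdict came back.

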